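Pin the hold-down strap in line and fit its knob bolt

TASK

The aluminium hold-down strap on the circuit-board fixture has slid sideways, so its two holes no longer match the holes in the steel rail underneath. Take the tapered steel drift pin from the tool rack and push it fully home through the strap's hole next to the narrow tongue, drawing the strap into line, and leave it standing there. Then take the bolt with the large knob from the rack and seat it fully home in the strap's other hole.

Things in the scene. Friction and masses are not known exactly. Their poses are not given: they have to be found in the camera images.
- drift_pin: Bare steel pin, 180 g. Origin: centre of its collar's underside, z up. Collar 32 mm wide, 5 thick; above it a plain round grip 16 mm wide, 50 tall (no knob or crossbar); below it a 20 mm shank, 12 long, then 22 of taper to a 5 mm point. Hangs in any of 4 rack holes in a row, 70 mm apart, rack top 56 mm above the table; its x axis starts across the row: close fingers along x.
- knob_bolt: Bolt, 150 g, with the larger of the rack's two black fluted knobs: 34 mm wide (38 over ribs), 37 tall, on a steel flange 32 wide, 5 thick. Origin: centre of the flange's underside, z up. Plain shank below: 18 mm wide, 20 long, then 10 tapering to 8 wide; drops in unturned. Hangs in the same rack, x axis across the row. A 20 mm knob screw and a T-handled driver there are not needed.
- fixture: Fixed dark steel rail, 74 x 220 mm, 32 high; beyond it (+x) a green circuit board on foam, under 45 high. Origin: centre of the rail's underside on the table, z up, y along the rail to the strap's tongue end. Upright 24 mm through holes in the rail: pin's at x 0, y +60 mm, bolt's at x 0, y -60. When home, the pin's collar and bolt's flange lie on the strap, their origins 38 mm above this one.
- strap (a joint): Slide of the aluminium strap lying on the rail (56 x 160 mm, 6 thick, two 24 mm holes 120 apart, narrow round tongue at +y by the pin's hole) towards fixture +y, in m: 0 = holes in line with the rail's, 0.007 to 0.009 at the start, stops at +-0.012. Guided, it only slides, at about 2 N. The pin, lowered over the rail's hole, pushes it over by its taper; the bolt enters once it is within 5 mm.
Not all that is in view belongs to the job. What is shaped like the knob_bolt but orange is not meant. Leave any blue look-alike of the drift_pin alone.

How it is judged:
By the outcome, as a careful person would: the job done as asked, in the order asked, and still so for the second after the job is handed in, with the robot touching nothing.
It also fails if it takes over 58 s, if anything falls off the work surface, if the arm or the gripper's body presses on something with over 40 N, if the wrist force passes 120 N, or if a joint passes its speed limit or range.

ROBOT

A 6-joint arm with a two-finger parallel gripper is mounted at the origin on the work surface. World frame = base frame: x ahead of the robot, y to its left, z up, the work surface at z = 0. Lengths are in m, angles in rad, forces in N, time in s.
With the tool pointing down it reaches from about 0.35 to 0.85 m from the base axis. Payload 8.1 kg.
Tool frame: the origin (TCP) lies on the centre line of the jaws, within the pads' length; the fingertips stand robot.tip_reach ahead of it and the grasp point (between the pads) lies 5 mm behind it (robot.tip_reach is the distance from the TCP to the fingertips, in m); z points along the fingers, y is the direction in which the jaws open and shut (so a half turn about z gives the same grasp; the last joint's range is limited). The gripper opens to 93 mm and grips with 3 to 60 N. Pads are 15 mm wide; open, the fingers measure 128 mm over their backs; the gripper's body (75 mm by 188 mm) begins 65 mm behind the grasp point.
Start: joints at [-1.325, 0.13, 1.488, -0, 1.523, -0.085], TCP at [0.195, -0.567, 0.233] pointing down, gripper open.
Joint ranges: [-2.96, 2.96], [-0.89, 2.26], [0.02, 2.5], [-1.34, 4.48], [0, 2.73], [-2.66, 2.66]. Speed limits (rad/s): [2.39, 2.39, 2.79, 3.14, 3.14, 3.14].

INTERFACE

Orientations are given as a rotation vector (axis times angle).
In Python, from plant import sensors, read_camera, robot gives the robot as it stands.
- The arm moves only by the tool play_rows, never from a script. Its argument "series" is a list that holds one entry, the list of rows, each a list of 5 numbers: the closure, from -1 (fully open) to 1 (shut), then the shift along the world's x, y, z in m, then the turn about the world's z in rad. A call has 1 to 8 rows; each row is the pose to reach, as a shift and turn from the pose commanded when the call began; what a row does not reach only later rows make up. A row lasts 1/10 s, in which the tool goes at most 50 mm and 8.59 degrees, less where a joint would pass 70% of its speed; a pose out of reach is approached as far as the arm can. A call with a gripper value outside its range is refused whole. The fingers move at their own pace and stop on an object; "force" is the grip in N (left out, the last holds). Time passes only in rows, so rows that repeat a pose let the fingers close. It gives the time, the measured TCP pose, the force and the opening at its end, in the units of the state.
- sensors.read_state(): the state, without advancing time (a new reading comes with each control period).
- read_camera(name): name is "scene" or "top"; returns a dict with "color" (384x512x3 uint8, red, green, blue), "range_z" (384x512 float32, m along the optical axis (not along the pixel's ray), 0 where there is no reading), "intrinsics" (3x3 intrinsics, pixels), "D" ([k1, k2, p1, p2, k3] as OpenCV has them; the pictures are not rectified), "rvec" (rotation vector, rad) and "tvec" (3), from world to camera coordinates, as OpenCV has them. Camera axes: x right, y down, z forward; pixel columns grow to the right and rows downward; lengths in m; the calibration is good to about 2 mm. A picture is of the moment at which its call begins.
- robot.close_job(): hands the job in, once; it reports no verdict.
The state is a dict: "t": time; "q": joint angles; "dq": joint speeds; "joint_torque": joint torques, N m; "tool_pos": TCP position; "orientation": TCP orientation; "force": force on the tool from outside, world axes, zero at the start; "wrist_torque": the same for the moment, N m; "opening": finger opening in m.
Only numpy, scipy, OpenCV 4.12 (cv2) and the standard library are available. Lean on these libraries where they do the work, as an engineer would, in place of code of your own. Each camera call takes 0.05 s, during which the arm holds its last target.

## Working session

There is one attempt and no reset: what is moved stays moved. The work goes in short steps, Python scripts to look and compute and a tool call to move; the robot and the scene stay as the last step left them, time stands still between calls to the robot, and variables do not carry over. Pictures are saved under pics/ and viewed, and the job is handed in when it is done.

Besides the shell and the picture viewer there is one more tool, called after "Emit:" by a JSON object that holds its "api" and its "payload". play_rows: Moves the arm, as the interface text tells. Its arguments: {"type":"object","properties":{"series":{"type":"array","items":{"type":"array","items":{"type":"array","items":{"type":"number"}}}},"force":{"type":"number"}},"required":["series"]}

```bash
ls; mkdir -p pics
cat > h.py <<'E'
import numpy as np, cv2
from plant import sensors, read_camera, robot
def save(name,c,scale=1,crop=None):
    im=c["color"][:,:,::-1]
    if crop: x0,y0,x1,y1=crop; im=im[y0:y1,x0:x1]
    if scale!=1: im=cv2.resize(im,None,fx=scale,fy=scale,interpolation=cv2.INTER_CUBIC)
    cv2.imwrite("pics/"+name,im)
def ray(c,uv):
    R,_=cv2.Rodrigues(np.array(c["rvec"],float)); t=np.array(c["tvec"],float).reshape(3)
    p=cv2.undistortPoints(np.array(uv,float).reshape(-1,1,2),np.array(c["intrinsics"]),np.array(c["D"])).reshape(-1,2)
    d=np.c_[p,np.ones(len(p))]
    return -R.T@t,d@R,d,R,t
def plane(c,uv,z):
    o,dw,_,_,_=ray(c,uv); return o+dw*((z-o[2])/dw[:,2])[:,None]
def depthpts(c):
    h,w=c["range_z"].shape
    u,v=np.meshgrid(np.arange(w),np.arange(h))
    o,dw,_,_,_=ray(c,np.c_[u.ravel(),v.ravel()])
    return (o+dw*c["range_z"].ravel()[:,None]).reshape(h,w,3)
E
python3 - <<'E'
from h import *
import pickle
for n in ("scene","top"):
    c=read_camera(n); pickle.dump(c,open(n+".pkl","wb")); save(n+"0.png",c,1.5)
    o=ray(c,[[256,192]])
    print(n,o[0],o[1])
print(sensors.read_state(), robot.tip_reach)
E
```

```text
pics
scene [0.99610676 0.49381777 0.68303513] [[-0.48904907 -0.53437563 -0.68947041]]
top [0.50300612 0.06203676 0.84223991] [[ 0.10253108 -0.01917315 -0.99455328]]
{'t': 0.1, 'q': array([-1.32540520e+00,  1.31096876e-01,  1.48917991e+00, -2.00376799e-05,
        1.52301352e+00, -8.54020836e-02]), 'dq': array([-0.00012042, -0.00190621, -0.00330917, -0.00062227, -0.00018524,
       -0.00113753]), 'joint_torque': array([ 6.07994389e-04, -5.61344433e+01, -4.93094265e+01,  7.70585239e-02,
        2.92923313e-02, -8.30971908e-05]), 'tool_pos': array([ 0.19476665, -0.56697781,  0.23168039]), 'orientation': array([-3.09705194e+00, -5.16966084e-01,  2.44297799e-04]), 'force': array([ 0.3300049 , -0.35038358,  1.00228335]), 'wrist_torque': array([ 0.00512163, -0.02197976,  0.00523459]), 'opening': 0.09320871814669197} 0.014
```

View pics/scene0.png

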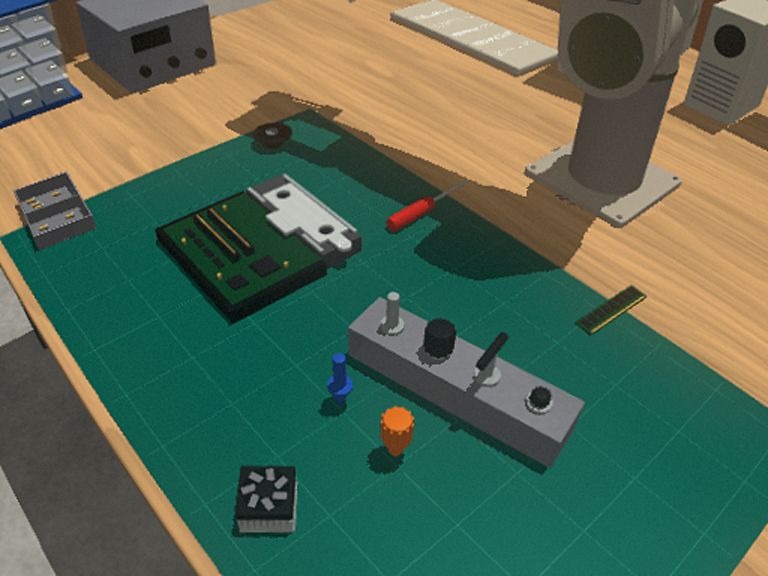

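View pics/top0.png

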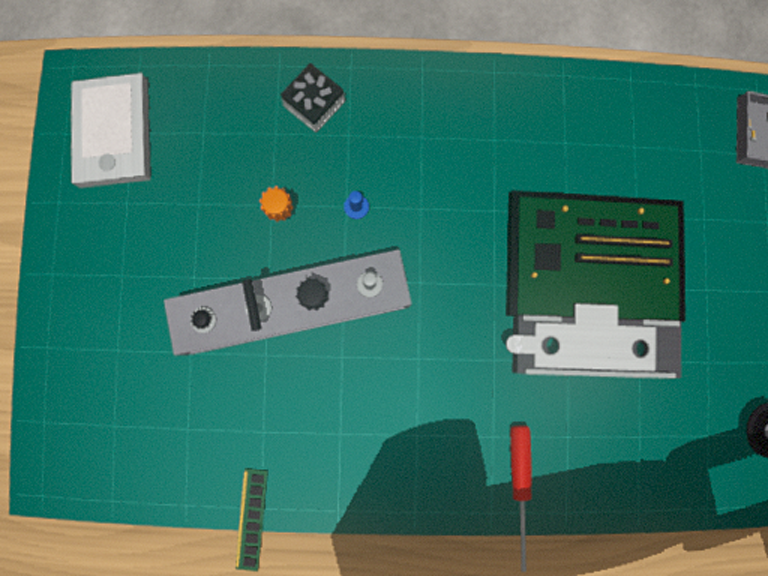

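The top view (1.5x pixels) shows the rack running from (165,325) to (410,275). It holds the small knob screw at (202,320), the T-driver at (258,305), the large black knob at (313,293) and the steel pin at (370,283). The fixture is at (600,345), with strap holes at (550,345) by the tongue and (640,348).

- **Could be taken for the pin:** steel pin, scene (392,312), which I choose, or the blue look-alike (340,378), which I leave alone.
- **Could be taken for the bolt:** large black knob, scene (440,340), which I choose; orange one (396,430); small knob (540,400); T-driver (490,355).

Run:
```python
from h import *
import pickle
T=pickle.load(open("top.pkl","rb"));S=pickle.load(open("scene.pkl","rb"))
save("crop_rack.png",S,4,(220,185,400,320)); save("crop_rack_t.png",T,4,(105,155,285,245)); save("crop_fix.png",T,5,(330,195,465,260))
P=depthpts(T)
def rows(mask,name):
    p=P[mask]; print(name,len(p),p.mean(0),np.median(p,0))
z=P[:,:,2]
for n,(u,v) in dict(small=(135,213),T=(170,203),bolt=(209,195),pin=(246,188),rack=(190,205),strap=(400,222),rail=(450,245),board=(360,150),orange=(184,135),blue=(238,136)).items():
    w=P[v-12:v+13,u-12:u+13].reshape(-1,3); print(n,P[v,u],"zmax",np.sort(w[:,2])[-3:])
# rack top
uu,vv=np.meshgrid(np.arange(512),np.arange(384))
m=(abs(z-.056)<.006)&(uu>100)&(uu<285)&(vv>155)&(vv<245)
cnt=max(cv2.findContours(m.astype(np.uint8),0,2)[0],key=cv2.contourArea)
r=cv2.minAreaRect(cnt); b=cv2.boxPoints(r); print("rack box",plane(T,b,.056))
# strap holes dark blobs
PS=depthpts(S)
for name,Q in (("top",P),("scene",PS)):
  m=(Q[:,:,2]>.065)&(Q[:,:,0]>.3)&(Q[:,:,0]<.75)&(Q[:,:,1]>-.1)&(Q[:,:,1]<.45)
  n,l,st,ce=cv2.connectedComponentsWithStats(m.astype(np.uint8))
  for i in range(1,n):
    if st[i,4]>8:
        q=Q[l==i]; hi=q[q[:,2]>q[:,2].max()-.006]; print(name,st[i],ce[i],"mean hi",hi.mean(0),len(hi),q[:,2].max(), "x",q[:,0].min(),q[:,0].max(),"y",q[:,1].min(),q[:,1].max())
```

```text
small [0.5386494  0.26456775 0.07786743] zmax [0.078546   0.07874891 0.07931818]
T [0.55628785 0.19655933 0.10543846] zmax [0.11091993 0.84223991 0.84223991]
bolt [0.57247535 0.12984344 0.09841664] zmax [0.100801   0.84223991 0.84223991]
pin [0.58495064 0.06532671 0.11068253] zmax [0.84223991 0.84223991 0.84223991]
rack [0.55687507 0.16791817 0.05866855] zmax [0.09907591 0.84223991 0.84223991]
strap [ 0.53445095 -0.23236476  0.03734806] zmax [0.04141134 0.84223991 0.84223991]
rail [ 0.49092507 -0.33705869  0.03228266] zmax [0.84223991 0.84223991 0.84223991]
board [ 0.67487885 -0.15648456  0.02758808] zmax [0.84223991 0.84223991 0.84223991]
orange [0.68461066 0.18202003 0.0735952 ] zmax [0.07458633 0.84223991 0.84223991]
blue [0.68344087 0.08234742 0.07992911] zmax [0.84223991 0.84223991 0.84223991]
rack box [[0.56319416 0.32296901 0.056     ]
 [0.63439773 0.02899901 0.056     ]
 [0.56505375 0.01274165 0.056     ]
 [0.49440602 0.3041525  0.056     ]]
top [173 124  21  21 297] [183.05387205 133.75420875] mean hi [0.50300612 0.06203676 0.84223991] 2 0.8422399136490133 x 0.50300612186632
[... 1591 characters left out ...]
56779087 x 0.5285907169417807 0.5879258092719237 y 0.19295759428687098 0.2156417583981457
scene [221 235  10  16 120] [225.61666667 242.425     ] mean hi [0.69351161 0.08799522 0.08853535] 55 0.0912718849495372 x 0.6852122871928533 0.7010560553720674 y 0.07941684727604398 0.09626102562846656
scene [353 257  15  15 157] [360.29936306 263.80254777] mean hi [0.54244853 0.27216643 0.07762075] 83 0.08162399952303256 x 0.5280159132785699 0.5536816560323528 y 0.25949051211347296 0.28329265284009575
scene [254 271  22  20 316] [264.51898734 280.27848101] mean hi [0.69076067 0.18838599 0.07136776] 290 0.07440357524895103 x 0.6702981529337523 0.7089951354136275 y 0.16747769953765684 0.2061868109133772
```

View pics/crop_rack.png

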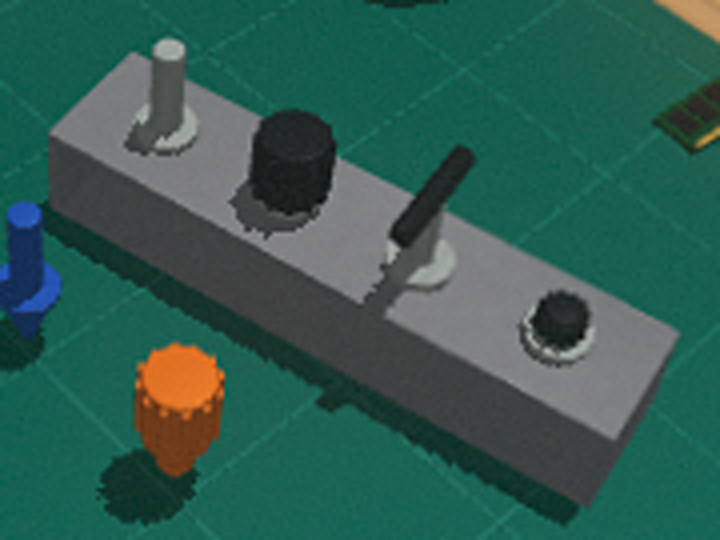

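View pics/crop_rack_t.png

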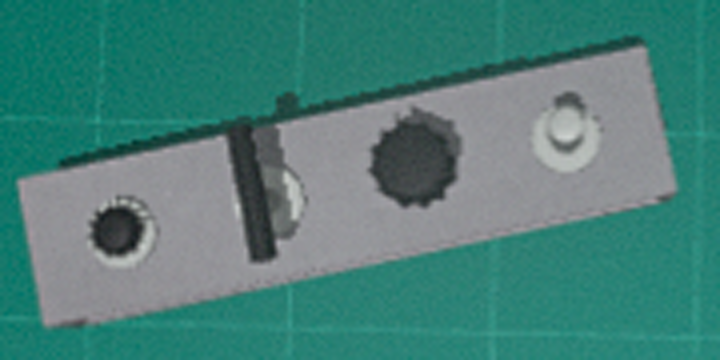

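View pics/crop_fix.png

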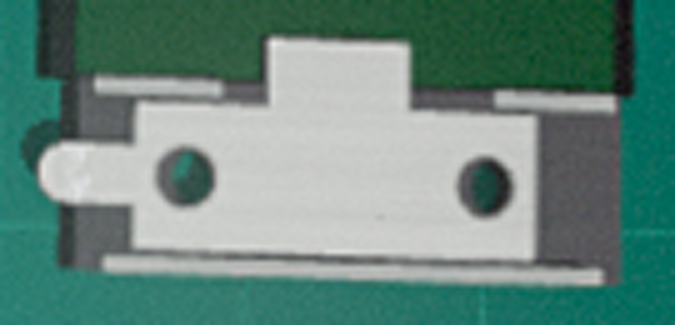

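Run:
```python
from h import *
import pickle
T=pickle.load(open("top.pkl","rb"));S=pickle.load(open("scene.pkl","rb"))
def big(c,crop,f,k=8):
    x0,y0,x1,y1=crop
    im=cv2.resize(c["color"][y0:y1,x0:x1],None,fx=k,fy=k,interpolation=cv2.INTER_CUBIC)
    m=f(cv2.cvtColor(im,cv2.COLOR_RGB2HSV).astype(int)).astype(np.uint8)
    return m,lambda p:(np.array(p,float)+.5)/k-.5+np.array([x0,y0])
# strap holes
for n,c,crop in (("top",T,(335,195,465,260)),("scene",S,(160,110,245,180))):
  for th in (120,140,160):
    m,f=big(c,crop,lambda h:(h[:,:,2]>th)&(h[:,:,1]<60))
    cs,hi=cv2.findContours(m,cv2.RETR_CCOMP,cv2.CHAIN_APPROX_NONE)
    out=[]
    for q,hh in zip(cs,hi[0]):
        if hh[3]>=0 and cv2.contourArea(q)>1500:
            uv=f(q.reshape(-1,2)); w=plane(c,uv,.038); mn=w[:,:2].min(0);mx=w[:,:2].max(0)
            (cc,ax,an)=cv2.fitEllipse(w[:,:2].astype(np.float32)*1000)
            out.append((np.round(cc,1),np.round(ax,1)))
    print(n,th,out)
# rack items tops
def blob(c,crop,f,z,name):
    m,g=big(c,crop,f)
    q=max(cv2.findContours(m,0,cv2.CHAIN_APPROX_NONE)[0],key=cv2.contourArea)
    w=plane(c,g(q.reshape(-1,2)),z)[:,:2]*1000
    (cc,r)=cv2.minEnclosingCircle(w.astype(np.float32)); e=cv2.fitEllipse(w.astype(np.float32))
    print(name,z,np.round(cc,1),round(r,1),np.round(e[0],1),np.round(e[1],1))
blob(T,(190,178,228,214),lambda h:h[:,:,2]<62,.098,"bolt top")
for th in(150,165,180,200): blob(T,(240,178,256,192),lambda h:h[:,:,2]>th,.111,"pin top T%d"%th)
for th in (170,185,200): blob(S,(252,190,272,203),lambda h:(h[:,:,2]>th)&(h[:,:,1]<60),.111,"pin top S")
save("pin_t.png",T,14,(230,170,265,208)); save("pin_s.png",S,12,(240,185,300,245))
# rail ends, in top: rail dark grey corners
print(T["color"][240,450],T["color"][215,450],T["color"][250,470])
```

```text
top 120 [(array([ 487.6, -218.7]), array([ 2.7, 84.5])), (array([ 515.9, -286.1]), array([22. , 22.9])), (array([ 518.1, -166.4]), array([21.9, 22. ]))]
top 140 [(array([ 515.9, -286. ]), array([23.1, 23.8])), (array([ 518.2, -166.3]), array([22.9, 23.2]))]
top 160 [(array([ 515.8, -286. ]), array([24.3, 24.8])), (array([ 518.2, -166.2]), array([24. , 24.3]))]
scene 120 [(array([ 521.2, -163.1]), array([21.7, 23.6])), (array([ 519.2, -282.8]), array([21.4, 23. ]))]
scene 140 [(array([ 521. , -163.4]), array([23.5, 24.9])), (array([ 519. , -282.9]), array([23.2, 24.7]))]
scene 160 [(array([ 520.8, -163.7]), array([25.2, 26.3])), (array([ 518.8, -283.2]), array([24.9, 26.7]))]
bolt top 0.098 [571.7 132.8] 18.1 [571.7 132.5] [30.3 32. ]
pin top T150 0.111 [588.1  63.7] 15.7 [587.8  64.7] [19.8 29.3]
pin top T165 0.111 [585.3  61.4] 11.4 [587.1  61.8] [13.4 22.9]
pin top T180 0.111 [587.1  64.8] 5.8 [586.5  64.8] [ 8.2 11.2]
pin top T200 0.111 [584.   65.4] 3.0 [583.9  64.9] [1.6 6.2]
pin top S 0.111 [588.3  64.4] 3.4 [588.4  64. ] [2.  7.4]Traceback (most recent call last):
  File "<stdin>", line 30, in <module>
  File "<stdin>", line 24, in blob
ValueError: max() iterable argument is empty
```

Run:
```python
from h import *
import pickle
T=pickle.load(open("top.pkl","rb"));S=pickle.load(open("scene.pkl","rb"))
save("pin_t.png",T,14,(230,170,265,208)); save("pin_s.png",S,12,(240,185,300,235)); save("rail_s.png",S,8,(155,110,250,185))
R,_=cv2.Rodrigues(sensors.read_state()["orientation"]); print(R)
y=R[:,1]; print("tool y angle",np.arctan2(y[1],y[0]))
# rail outline candidates in top from depth: points z in .02-.045 
P=depthpts(T); PS=depthpts(S)
for Q in (P,PS):
  # walk along lines at x offsets, find y where z drops
  for xo in (.5,.535):
    m=(abs(Q[:,:,0]-xo)<.004)&(Q[:,:,2]>.016)&(Q[:,:,2]<.05)&(Q[:,:,1]<-.05)&(Q[:,:,1]>-.4)
    q=Q[m]; print(xo,len(q),q[:,1].min(),q[:,1].max(),q[:,2].mean())
```

```text
[[ 9.45784722e-01  3.24793894e-01 -4.31836753e-04]
 [ 3.24794157e-01 -9.45783305e-01  1.64193675e-03]
 [ 1.24867039e-04 -1.69317674e-03 -9.99998559e-01]]
tool y angle -1.240002034883022
0.5 458 -0.3441148545468778 -0.12489242468086002 0.036154116688284825
0.535 466 -0.34481900144377764 -0.1254136293482045 0.036018974644657975
0.5 185 -0.33996247543881364 -0.12194866048276687 0.03552078280810159
0.535 210 -0.34137763320490133 -0.10962070163124982 0.03524212988434223
```

View pics/pin_t.png

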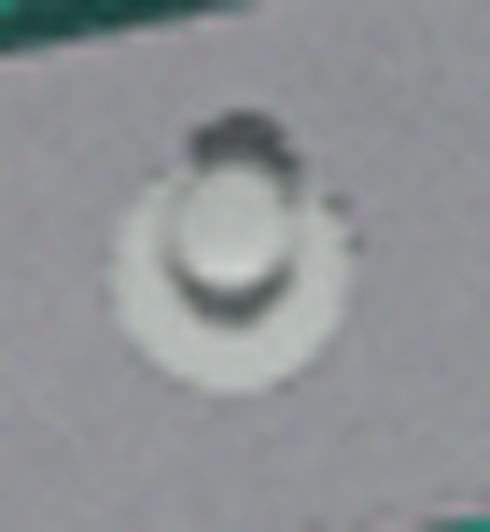

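View pics/pin_s.png

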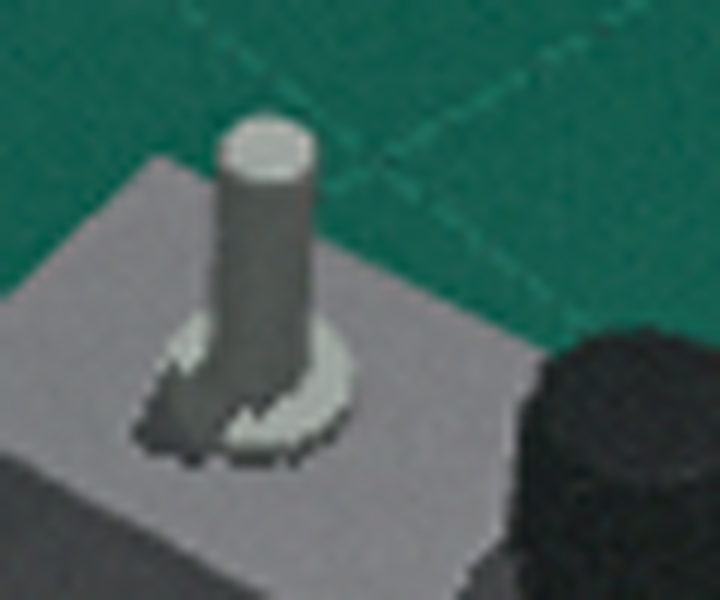

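View pics/rail_s.png

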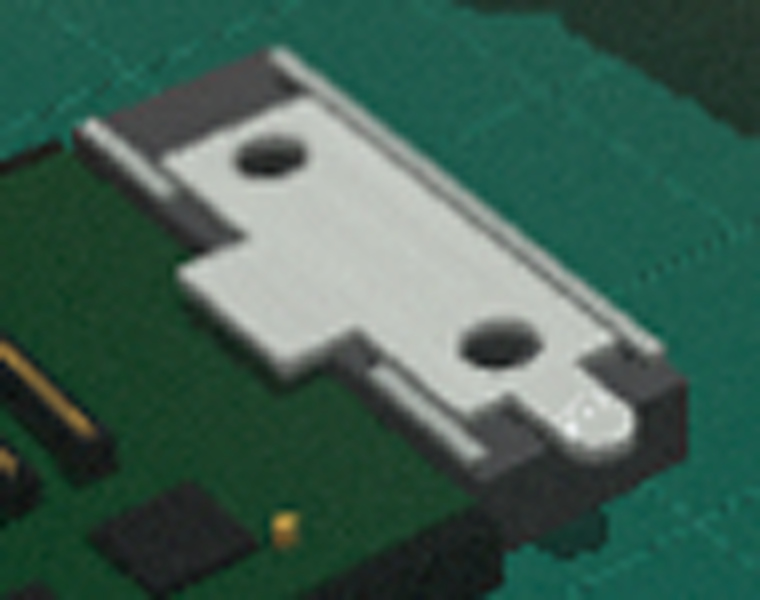

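Run:
```python
from h import *
import pickle
T=pickle.load(open("top.pkl","rb"));S=pickle.load(open("scene.pkl","rb"))
k=14
print("T pintop",plane(T,[[(232+.5)/k+230-.5,(226+.5)/k+170-.5]],.111),"collar",plane(T,[[(235)/k+230-.5,(278)/k+170-.5]],.061))
print("S pintop",plane(S,[[(267.5)/12+240-.5,149.5/12+185-.5]],.111),"collar",plane(S,[[(260)/12+240-.5,372/12+185-.5]],.061))
```

```text
T pintop [[0.58894728 0.06523638 0.111     ]] collar [[0.58801475 0.06496458 0.061     ]]
S pintop [[0.59086891 0.06729736 0.111     ]] collar [[0.59043335 0.06746606 0.061     ]]
```

Measured: pin at (0.590, 0.066), matching rack height and reach; bolt 70 mm along the row at about (0.573, 0.134); rack yaw 0.237. The rail's pin hole is near (0.519, -0.173), with the strap slid about 8 mm. The two cameras differ by a constant (2.5, 2.5) mm, so I use the average. The crops show a bare steel pin and the larger fluted knob, so the choices hold. Now I move over the pin.

Emit:
{"api": "play_rows", "payload": {"series": [[[-1,0.025,0.04,0,0.09],[-1,0.05,0.08,0,0.18],[-1,0.075,0.12,0,0.28],[-1,0.1,0.16,0,0.37],[-1,0.125,0.2,0,0.46],[-1,0.15,0.24,0,0.55],[-1,0.175,0.28,0,0.64],[-1,0.198,0.317,0,0.74]]], "force": 30}}

```text
t: 0.9
tool_pos: [0.3934, -0.2484, 0.2324]
orientation: [-2.699, -1.608, -0.0]
force: [0.3, -0.3, -0.7]
opening: 0.0931
```

Emit:
{"api": "play_rows", "payload": {"series": [[[-1,0.025,0.04,0,0.09],[-1,0.05,0.08,0,0.18],[-1,0.075,0.12,0,0.28],[-1,0.1,0.16,0,0.37],[-1,0.125,0.2,0,0.46],[-1,0.15,0.24,0,0.55],[-1,0.175,0.28,0,0.64],[-1,0.197,0.316,0,0.737]]]}}

```text
t: 1.7
tool_pos: [0.5905, 0.0678, 0.2321]
orientation: [-1.938, -2.472, 0.001]
force: [-0.3, -1.1, -0.7]
opening: 0.0935
```

Emit:
{"api": "play_rows", "payload": {"series": [[[-1,0,0,0,0],[-1,0,0,0,0],[-1,0,0,0,0]]]}}

```text
t: 2.0
tool_pos: [0.5894, 0.0648, 0.2323]
orientation: [-1.944, -2.467, 0.001]
force: [-0.3, 0.2, 0.2]
opening: 0.0932
```

Emit:
{"api": "play_rows", "payload": {"series": [[[-1,0.0,0.001,-0.04,0],[-1,0,0.001,-0.08,0],[-1,0,0.001,-0.115,0],[-1,0,0.001,-0.14,0],[-1,0,0.001,-0.149,0],[-1,0,0.001,-0.149,0],[-1,0,0.001,-0.149,0]]]}}

```text
t: 2.7
tool_pos: [0.5908, 0.0659, 0.0854]
orientation: [1.944, 2.466, 0.002]
force: [-0.6, -0.4, 0.6]
opening: 0.0927
```

Run:
```python
from h import *
c=read_camera("scene"); save("g1.png",c,4,(200,140,390,285)); t=read_camera("top"); save("g1t.png",t,4,(180,130,310,240))
```

```text
(no output)
```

View pics/g1.png

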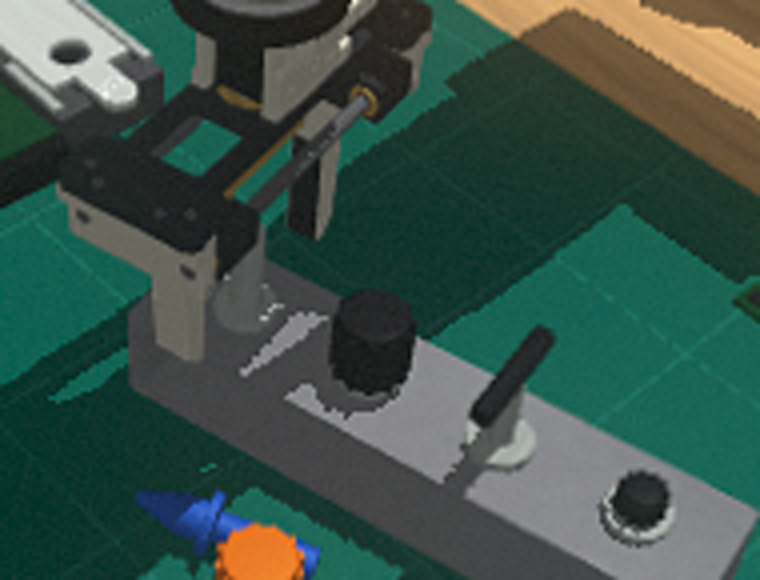

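Run:
```python
from h import *
c=read_camera("scene"); save("g2.png",c,1.5)
P=depthpts(c); h=cv2.cvtColor(c["color"],cv2.COLOR_RGB2HSV)
for n,m in (("blue",(h[:,:,0]>105)&(h[:,:,0]<128)&(h[:,:,1]>150)),("orange",(h[:,:,0]<16)&(h[:,:,0]>5)&(h[:,:,1]>190))):
    m=m&(np.arange(512)[None]>150)&(np.arange(384)[:,None]>200)
    q=P[m]; print(n,len(q),q.min(0),q.max(0))
```

```text
blue 260 [0.63712264 0.09994358 0.00212197] [0.99610676 0.49381777 0.68303513]
orange 501 [0.65304655 0.1476944  0.00999458] [0.99610676 0.49381777 0.68303513]
```

View pics/g2.png

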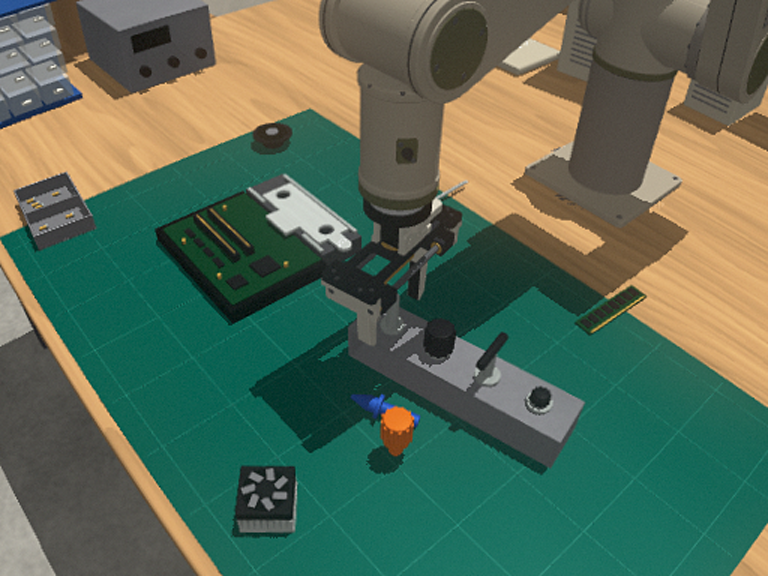

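View pics/g1t.png

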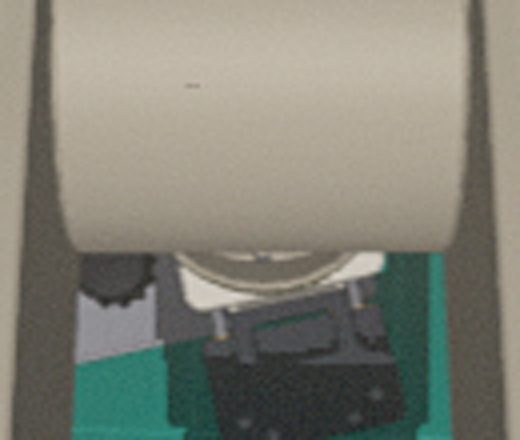

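Both fingers straddle the pin, seen at scene (395,320). The blue look-alike at (385,405) has toppled. It had been standing on its point, and neither the fingers nor the body came near it; the force reading stayed at about 0. It lies clear on the mat, so I leave it there. Now I close on the pin.

Emit:
{"api": "play_rows", "payload": {"series": [[[1,-0.001,0,-0.002,0],[1,-0.001,0,-0.002,0],[1,-0.001,0,-0.002,0],[1,-0.001,0,-0.002,0],[1,-0.001,0,-0.002,0],[1,-0.001,0,-0.002,0],[1,-0.001,0,-0.002,0],[1,-0.001,0,-0.002,0]]], "force": 40}}

```text
t: 3.65
tool_pos: [0.5889, 0.0665, 0.0816]
orientation: [-1.943, -2.468, 0.0]
force: [0.0, -0.4, -0.7]
opening: 0.0334
```

Emit:
{"api": "play_rows", "payload": {"series": [[[1,0,0,0,0],[1,0,0,0,0],[1,0,0,0,0],[1,0,0,0,0],[1,0,0,0,0]]]}}

```text
t: 4.15
tool_pos: [0.589, 0.0665, 0.0817]
orientation: [1.943, 2.468, 0.0]
force: [0.4, 0.4, -0.8]
opening: 0.0157
```

Emit:
{"api": "play_rows", "payload": {"series": [[[1,0,0,0.02,0],[1,0,0,0.05,0],[1,0,0,0.08,0],[1,0,0,0.1,0],[1,-0.01,-0.03,0.1,-0.03],[1,-0.022,-0.075,0.1,-0.08],[1,-0.034,-0.115,0.1,-0.12],[1,-0.045,-0.155,0.1,-0.17]]]}}

```text
t: 4.95
tool_pos: [0.5429, -0.0897, 0.1813]
orientation: [-2.147, -2.293, 0.001]
force: [0.7, 0.2, -2.0]
opening: 0.0154
```

Emit:
{"api": "play_rows", "payload": {"series": [[[1,-0.01,-0.04,0,-0.04],[1,-0.02,-0.07,-0.01,-0.08],[1,-0.025,-0.084,-0.03,-0.08],[1,-0.025,-0.084,-0.05,-0.08],[1,-0.025,-0.084,-0.06,-0.08],[1,-0.025,-0.084,-0.06,-0.08],[1,-0.025,-0.084,-0.06,-0.08]]]}}

```text
t: 5.65
tool_pos: [0.5191, -0.1721, 0.1221]
orientation: [-2.235, -2.208, -0.0]
force: [0.4, -1.3, -1.5]
opening: 0.0155
```

Run:
```python
from h import *
c=read_camera("scene"); save("h1.png",c,6,(150,90,270,190)); t=read_camera("top"); save("h1t.png",t,5,(320,170,470,280))
import pickle; pickle.dump((c,t),open("h1.pkl","wb")); s=sensors.read_state(); print(s["tool_pos"],s["orientation"],s["force"],s["opening"],s["t"])
```

```text
[ 0.51983793 -0.17233257  0.12294632] [2.23361408e+00 2.20671052e+00 1.10657601e-03] [ 0.32118884 -0.68527901 -1.73038081] 0.015343573317871352 5.75
```

View pics/h1.png

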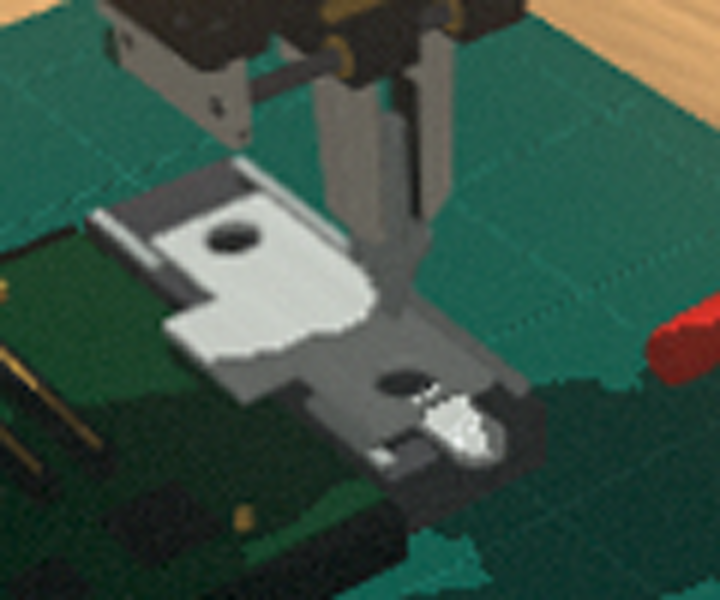

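View pics/h1t.png

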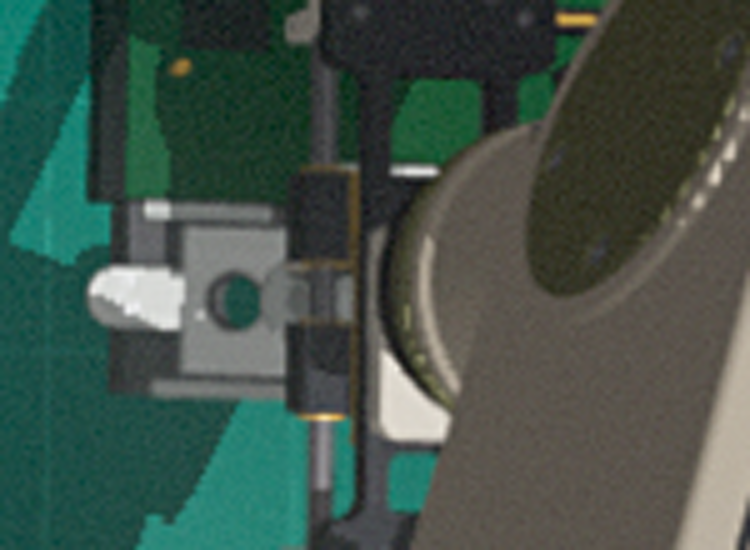

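Run:
```python
from h import *
import pickle
c,t=pickle.load(open("h1.pkl","rb"))
save("h1b.png",c,16,(195,105,235,145))
save("h1tb.png",t,16,(355,210,400,245))
for u in (394,398,402): print(plane(c,[[u/6+150-.5,309/6+90-.5]],.0632))
# collar expected location if coaxial with TCP: project
def proj(c,p): return cv2.projectPoints(np.array(p,float).reshape(-1,1,3),c["rvec"],c["tvec"],c["intrinsics"],c["D"])[0].reshape(-1,2)
print((proj(c,[.5198,-.1723,.0632])-[150,90]+.5)*6,(proj(t,[[.5198,-.1723,.1022],[.5198,-.1723+.016,.1022]])-[320,170]+.5)*5)
```

```text
[[ 0.51667369 -0.17475126  0.0632    ]]
[[ 0.51549435 -0.17377054  0.0632    ]]
[[ 0.51431496 -0.17278997  0.0632    ]]
[[391.37406927 315.14100489]] [[303.29119988 295.22759503]
 [259.0872775  294.5253485 ]]
```

View pics/h1b.png

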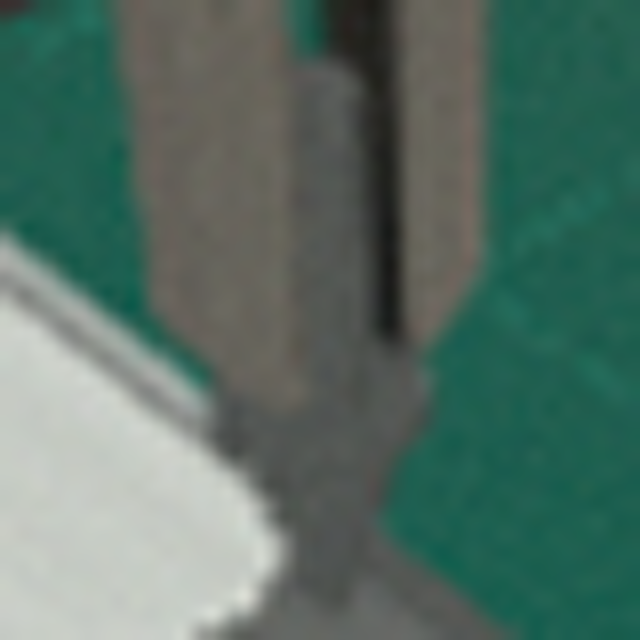

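View pics/h1tb.png

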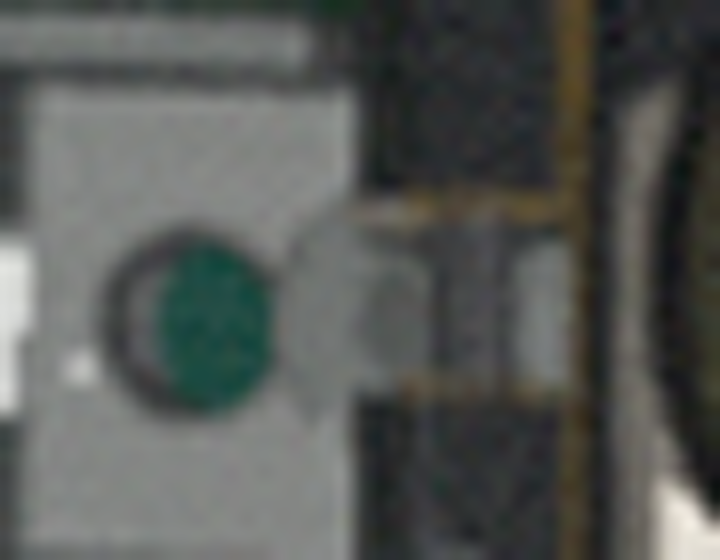

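Run:
```python
from h import *
import pickle
c,t=pickle.load(open("h1.pkl","rb"))
print("tip S",plane(c,[[215.75,142.3],[215.75,141.8]],.0632))
print("strap hole left/right rim T",plane(t,[[108/16+355-.5,322/16+210-.5],[275/16+355-.5,322/16+210-.5]],.038))
print("rail hole left rim T",plane(t,[[158/16+355-.5,322/16+210-.5]],.032))
print("collar T left", plane(t,[[280/16+355-.5,325/16+210-.5]],.1022))
```

```text
tip S [[ 0.51863351 -0.16997021  0.0632    ]
 [ 0.5174854  -0.17147563  0.0632    ]]
strap hole left/right rim T [[ 0.51862051 -0.15556758  0.038     ]
 [ 0.51894097 -0.17596867  0.038     ]]
rail hole left rim T [[ 0.51883476 -0.16333072  0.032     ]]
collar T left [[ 0.51734852 -0.15753368  0.1022    ]]
```

The pin hangs coaxial with the tool to within 1 mm. Its tip is at scene (216,142), and it sits within about 1 mm of the rail hole. I nudge by that and lower it in steps, watching the force.

Emit:
{"api": "play_rows", "payload": {"series": [[[1,0.001,-0.001,-0.01,0],[1,0.001,-0.001,-0.02,0],[1,0.001,-0.001,-0.025,0],[1,0.001,-0.001,-0.03,0],[1,0.001,-0.001,-0.033,0],[1,0.001,-0.001,-0.036,0],[1,0.001,-0.001,-0.036,0]]]}}

```text
t: 6.45
tool_pos: [0.5199, -0.1732, 0.0853]
orientation: [-2.235, -2.207, -0.0]
force: [0.1, 2.9, -2.4]
opening: 0.0152
```

Emit:
{"api": "play_rows", "payload": {"series": [[[1,0,0,-0.004,0],[1,0,0,-0.008,0],[1,0,0,-0.012,0],[1,0,0,-0.015,0],[1,0,0,-0.017,0],[1,0,0,-0.019,0],[1,0,0,-0.019,0]]]}}

```text
t: 7.15
tool_pos: [0.5197, -0.1734, 0.0662]
orientation: [-2.235, -2.207, 0.0]
force: [0.1, 1.6, -1.9]
opening: 0.0152
```

Emit:
{"api": "play_rows", "payload": {"series": [[[1,0,0,-0.001,0],[1,0,0,-0.002,0],[1,0,0,-0.003,0],[1,0,0,-0.003,0],[1,0,0,-0.003,0]]]}}

```text
t: 7.65
tool_pos: [0.52, -0.1735, 0.0637]
orientation: [2.236, 2.207, 0.0]
force: [-0.0, 0.9, -2.2]
opening: 0.0154
```

Run:
```python
from h import *
c=read_camera("scene"); save("i1.png",c,6,(150,90,270,190)); print(sensors.read_state()["force"])
```

```text
[ 0.75062495  1.94190799 -1.80168489]
```

View pics/i1.png

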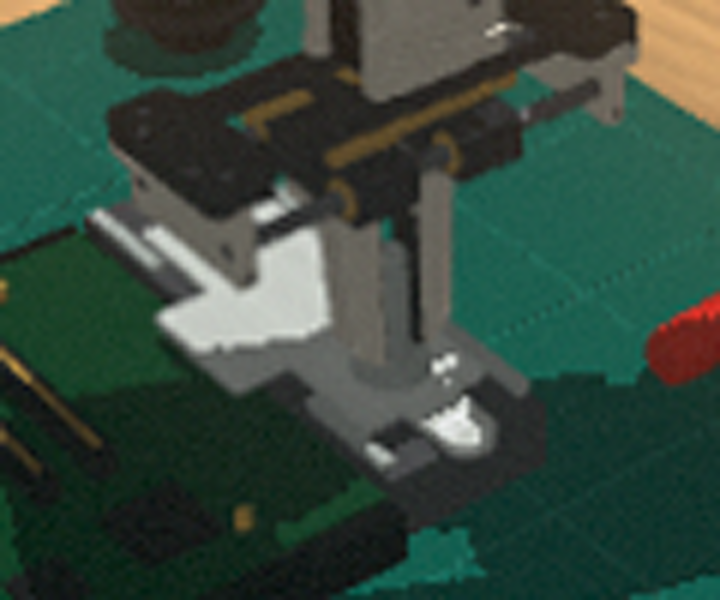

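The collar at (390,370) is about on the strap but the force shows no contact yet, so I press a little lower.

Emit:
{"api": "play_rows", "payload": {"series": [[[1,0,0,-0.001,0],[1,0,0,-0.002,0],[1,0,0,-0.002,0],[1,0,0,-0.002,0]]]}}

```text
t: 8.1
tool_pos: [0.5202, -0.1742, 0.0635]
orientation: [2.235, 2.206, -0.001]
force: [-7.7, 1.5, 13.8]
opening: 0.0152
```

Firm contact at the expected home height: 14 N up at z 0.0635. I relax the press, open and retreat upward.

Emit:
{"api": "play_rows", "payload": {"series": [[[1,0,0.0005,0.002,0],[1,0,0.0005,0.002,0],[-0.1,0,0.0005,0.002,0],[-0.1,0,0.0005,0.002,0],[-0.1,0,0.0005,0.002,0],[-0.1,0,0.0005,0.002,0],[-0.1,0,0.0005,0.002,0],[-0.1,0,0.0005,0.002,0]]]}}

```text
t: 8.9
tool_pos: [0.5199, -0.1729, 0.0636]
orientation: [-2.236, -2.207, 0.0]
force: [0.4, 0.8, -0.5]
opening: 0.0507
```

Emit:
{"api": "play_rows", "payload": {"series": [[[-0.1,0,0,0.03,0],[-0.1,0,0,0.07,0],[-0.1,0,0,0.11,0],[-0.5,0.003,0.02,0.13,0.02],[-1,0.01,0.06,0.13,0.05],[-1,0.018,0.105,0.13,0.09],[-1,0.026,0.15,0.13,0.12],[-1,0.034,0.195,0.13,0.16]]]}}

```text
t: 9.7
tool_pos: [0.554, 0.0237, 0.1939]
orientation: [2.051, 2.379, 0.001]
force: [0.7, -0.3, 0.1]
opening: 0.0866
```

Emit:
{"api": "play_rows", "payload": {"series": [[[-1,0.008,0.045,0,0.04],[-1,0.015,0.09,0,0.08],[-1,0.0185,0.112,0,0.09],[-1,0.0185,0.112,0,0.09],[-1,0.0185,0.112,0,0.09]]]}}

```text
t: 10.2
tool_pos: [0.5722, 0.1341, 0.1934]
orientation: [1.942, 2.47, -0.001]
force: [-0.4, -0.1, 0.5]
opening: 0.0926
```

Run:
```python
from h import *
c=read_camera("scene"); save("j1.png",c,6,(150,90,270,190));save("j2.png",c,4,(220,150,400,300)); t=read_camera("top"); save("j1t.png",t,5,(330,190,470,260)); s=sensors.read_state(); print(s["tool_pos"],s["orientation"],s["t"])
import pickle; pickle.dump((c,t),open("j1.pkl","wb"))
```

```text
[0.57229673 0.13287074 0.1935062 ] [ 1.94459963e+00  2.46735171e+00 -9.21308980e-04] 10.3
```

View pics/j1.png

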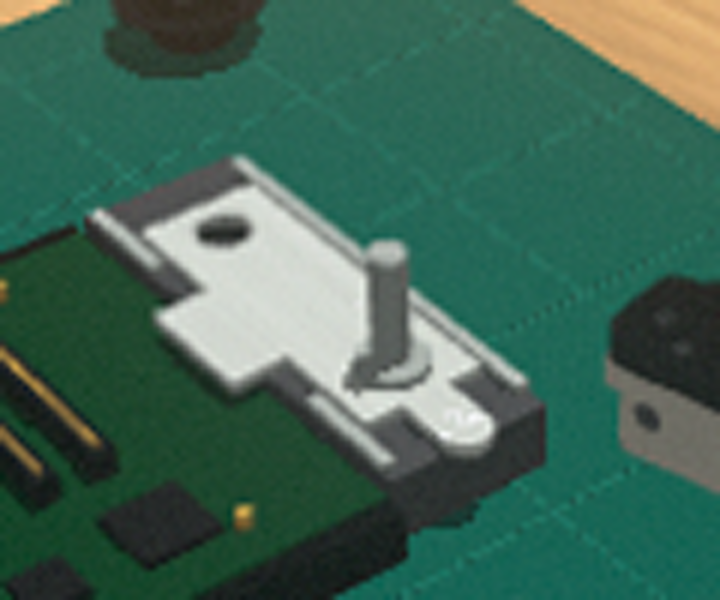

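View pics/j1t.png

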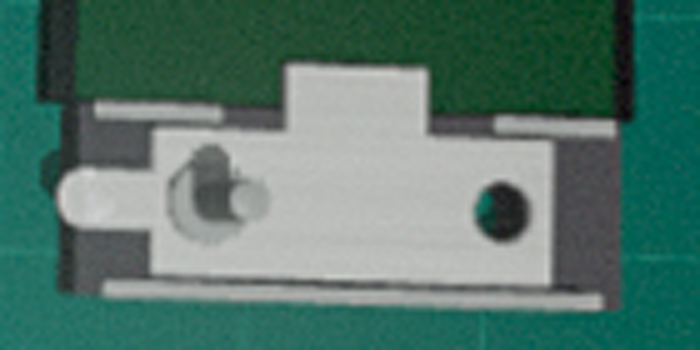

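View pics/j2.png

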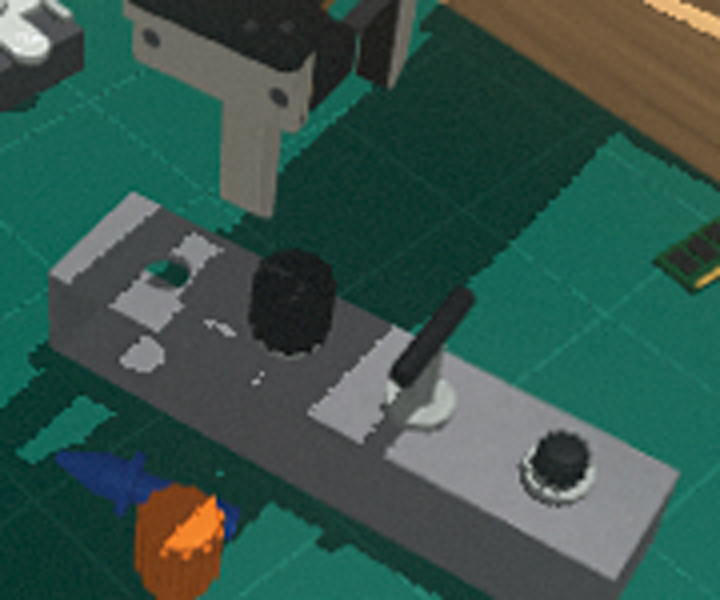

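The pin stands upright with its collar flat on the strap (scene crop (390,370)). The strap has moved over, and the gripper is above the large black knob at (290,300). Now I measure the bolt's hole, then descend.

Run:
```python
from h import *
import pickle
c,t=pickle.load(open("j1.pkl","rb"))
def big(c,crop,f,k=8):
    x0,y0,x1,y1=crop
    im=cv2.resize(c["color"][y0:y1,x0:x1],None,fx=k,fy=k,interpolation=cv2.INTER_CUBIC)
    m=f(cv2.cvtColor(im,cv2.COLOR_RGB2HSV).astype(int)).astype(np.uint8)
    return m,lambda p:(np.array(p,float)+.5)/k-.5+np.array([x0,y0])
for n,cc,crop in (("top",t,(335,195,465,260)),("scene",c,(160,110,245,180))):
  for th in (140,160):
    m,f=big(cc,crop,lambda h:(h[:,:,2]>th)&(h[:,:,1]<60))
    cs,hi=cv2.findContours(m,cv2.RETR_CCOMP,cv2.CHAIN_APPROX_NONE)
    for q,hh in zip(cs,hi[0]):
        if hh[3]>=0 and cv2.contourArea(q)>1500:
            w=plane(cc,f(q.reshape(-1,2)),.038)
            e=cv2.fitEllipse(w[:,:2].astype(np.float32)*1000); print(n,th,np.round(e[0],1),np.round(e[1],1))
```

```text
top 140 [ 515.8 -293.2] [24.  24.5]
top 140 [ 524.3 -175.8] [25.  31.2]
top 160 [ 515.8 -293.2] [25.4 25.7]
top 160 [ 522.1 -176.3] [31.9 34.9]
scene 140 [ 519.  -289.6] [22.4 23.3]
scene 160 [ 518.9 -289.6] [24.2 24.8]
```

Emit:
{"api": "play_rows", "payload": {"series": [[[-1,0,0.001,-0.04,0],[-1,0,0.001,-0.08,0],[-1,0,0.001,-0.1,0],[-1,0,0.001,-0.111,0],[-1,0,0.001,-0.111,0],[0,0,0.001,-0.111,0],[1,0,0.001,-0.111,0],[1,0,0.001,-0.111,0]]]}}

```text
t: 11.1
tool_pos: [0.5736, 0.1351, 0.0844]
orientation: [1.942, 2.467, 0.003]
force: [-0.3, -0.2, -0.2]
opening: 0.0733
```

Emit:
{"api": "play_rows", "payload": {"series": [[[1,0,0,0,0],[1,0,0,0,0],[1,0,0,0,0],[1,0,0,0,0],[1,0,0,0,0],[1,0,0,0,0]]]}}

```text
t: 11.7
tool_pos: [0.5725, 0.1351, 0.0826]
orientation: [1.943, 2.468, 0.0]
force: [-0.9, -0.0, 0.2]
opening: 0.0331
```

Gripped at 33 mm, which fits the knob. I lift and carry it to the bolt hole at about (0.5175, -0.292).

Emit:
{"api": "play_rows", "payload": {"series": [[[1,0,0,0.02,0],[1,0,0,0.05,0],[1,0,0,0.08,0],[1,0,0,0.11,0],[1,-0.003,-0.02,0.12,-0.01],[1,-0.008,-0.06,0.12,-0.04],[1,-0.013,-0.105,0.12,-0.06],[1,-0.019,-0.15,0.12,-0.09]]]}}

```text
t: 12.5
tool_pos: [0.5528, -0.0161, 0.2025]
orientation: [-2.052, -2.379, 0.0]
force: [1.1, -0.4, -1.0]
opening: 0.0329
```

Emit:
{"api": "play_rows", "payload": {"series": [[[1,-0.006,-0.045,0,-0.03],[1,-0.012,-0.09,0,-0.06],[1,-0.018,-0.135,0,-0.09],[1,-0.024,-0.18,0,-0.12],[1,-0.03,-0.225,0,-0.15],[1,-0.034,-0.26,0,-0.16],[1,-0.036,-0.277,0,-0.165],[1,-0.036,-0.277,0,-0.165]]]}}

```text
t: 13.3
tool_pos: [0.5166, -0.2939, 0.2021]
orientation: [-2.244, -2.198, 0.001]
force: [-0.4, 0.7, -1.5]
opening: 0.0334
```

Emit:
{"api": "play_rows", "payload": {"series": [[[1,0,0,-0.03,0],[1,0,0,-0.06,0],[1,0,0,-0.08,0],[1,0,0,-0.08,0],[1,0,0,-0.08,0]]]}}

```text
t: 13.8
tool_pos: [0.5176, -0.2907, 0.1228]
orientation: [-2.239, -2.202, -0.0]
force: [0.8, 1.2, -1.1]
opening: 0.0331
```

Run:
```python
from h import *
c=read_camera("scene"); save("k1.png",c,6,(150,90,270,190)); t=read_camera("top"); save("k1t.png",t,5,(330,190,470,260)); s=sensors.read_state(); print(s["tool_pos"],s["orientation"],s["t"],s["force"],s["opening"])
p=s["tool_pos"]+[0,0,-.0566]
def proj(c,p): return cv2.projectPoints(np.array(p,float).reshape(-1,1,3),c["rvec"],c["tvec"],c["intrinsics"],c["D"])[0].reshape(-1,2)
print("expected tip px in crop",(proj(c,p)-[150,90]+.5)*6, "flange ctr top",(proj(t,p+[0,0,.03])-[330,190]+.5)*5)
import pickle; pickle.dump((c,t),open("k1.pkl","wb"))
```

```text
[ 0.51861273 -0.29193054  0.12457636] [2.23862618e+00 2.20051365e+00 1.06149108e-03] 13.9 [ 0.68343503  0.4866087  -1.2183554 ] 0.033281527882121346
expected tip px in crop [[215.68595975 168.1379191 ]] flange ctr top [[568.91304019 203.12153708]]
```

View pics/k1.png

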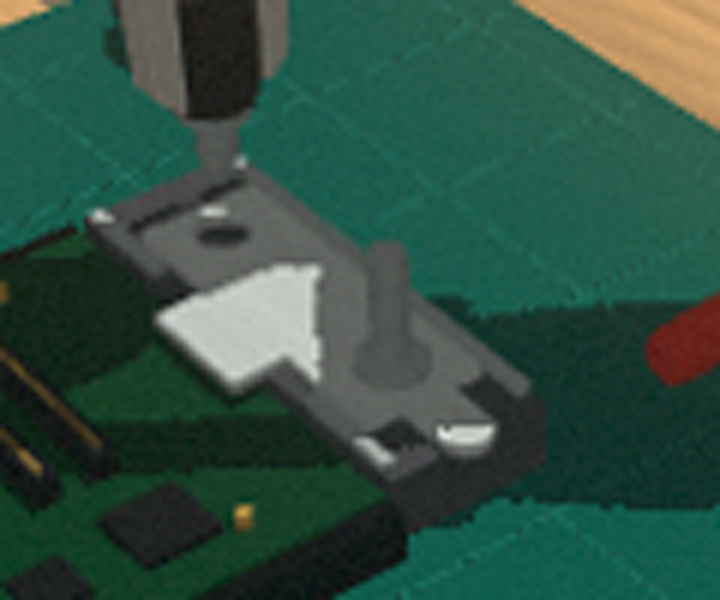

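View pics/k1t.png

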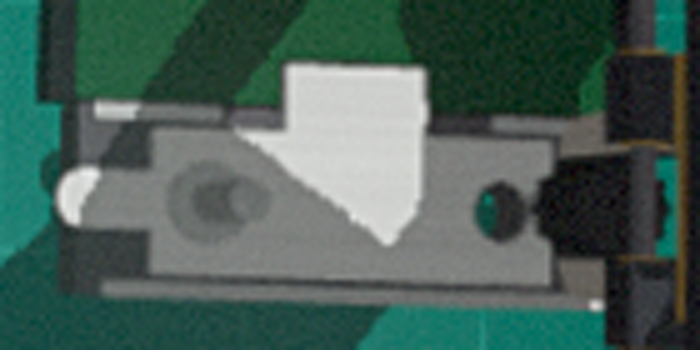

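The bolt's tip is at crop (219,172), within 1 px of where it should be, and about 1 mm from the hole axis. Pin and strap have not moved. I lower it in steps.

Emit:
{"api": "play_rows", "payload": {"series": [[[1,-0.001,-0.0005,-0.015,0],[1,-0.001,-0.0005,-0.025,0],[1,-0.001,-0.0005,-0.03,0],[1,-0.001,-0.0005,-0.034,0],[1,-0.001,-0.0005,-0.038,0],[1,-0.001,-0.0005,-0.04,0],[1,-0.001,-0.0005,-0.04,0]]]}}

```text
t: 14.6
tool_pos: [0.5163, -0.2924, 0.0824]
orientation: [-2.241, -2.201, 0.0]
force: [-0.7, -0.2, -1.2]
opening: 0.0334
```

Emit:
{"api": "play_rows", "payload": {"series": [[[1,0,0,-0.004,0],[1,0,0,-0.008,0],[1,0,0,-0.011,0],[1,0,0,-0.014,0],[1,0,0,-0.016,0],[1,0,0,-0.016,0]]]}}

```text
t: 15.2
tool_pos: [0.5162, -0.2923, 0.0662]
orientation: [-2.241, -2.201, 0.0]
force: [-0.2, -0.7, -1.9]
opening: 0.0333
```

Emit:
{"api": "play_rows", "payload": {"series": [[[1,0,0,-0.001,0],[1,0,0,-0.002,0],[1,0,0,-0.003,0],[1,0,0,-0.003,0]]]}}

```text
t: 15.6
tool_pos: [0.5166, -0.2927, 0.0645]
orientation: [2.241, 2.201, -0.0]
force: [-2.3, 1.0, 5.3]
opening: 0.0335
```

Emit:
{"api": "play_rows", "payload": {"series": [[[1,0,0,-0.001,0],[1,0,0,-0.001,0]]]}}

```text
t: 15.8
tool_pos: [0.5166, -0.2931, 0.0645]
orientation: [2.241, 2.201, -0.001]
force: [-5.5, 2.1, 11.3]
opening: 0.0333
```

Emit:
{"api": "play_rows", "payload": {"series": [[[1,0,0,0.002,0],[1,0,0,0.002,0],[-0.4,0,0,0.002,0],[-0.4,0,0,0.002,0],[-0.4,0,0,0.002,0],[-0.4,0,0,0.002,0],[-0.4,0,0,0.002,0],[-0.4,0,0,0.002,0]]]}}

```text
t: 16.6
tool_pos: [0.5164, -0.2925, 0.0646]
orientation: [-2.241, -2.201, -0.0]
force: [-0.4, -0.2, -0.4]
opening: 0.0651
```

Emit:
{"api": "play_rows", "payload": {"series": [[[-0.4,0,0,0.02,0],[-0.4,0,0,0.06,0],[-0.4,0,0,0.1,0],[-0.4,0,0,0.14,0],[-0.4,-0.02,-0.04,0.15,0],[-0.4,-0.04,-0.08,0.15,0],[-0.4,-0.06,-0.12,0.15,0],[-0.4,-0.08,-0.16,0.15,0]]]}}

```text
t: 17.4
tool_pos: [0.4356, -0.4538, 0.2151]
orientation: [2.24, 2.201, -0.0]
force: [0.6, -0.2, -0.0]
opening: 0.0651
```

Run:
```python
from h import *
c=read_camera("scene"); save("l1.png",c,6,(150,90,270,190)); save("l0.png",c,1.5); t=read_camera("top"); save("l1t.png",t,5,(330,190,470,260)); s=sensors.read_state(); print(s["tool_pos"],s["t"],s["force"],s["opening"])
P=depthpts(c)
m=(P[:,:,2]>.06)&(P[:,:,2]<.12)&(P[:,:,0]>.48)&(P[:,:,0]<.56)&(P[:,:,1]>-.32)&(P[:,:,1]<-.15)
n,l,st,ce=cv2.connectedComponentsWithStats(m.astype(np.uint8))
for i in range(1,n):
    if st[i,4]>8:
        q=P[l==i]; zt=q[:,2].max(); print(st[i,4],q[q[:,2]>zt-.006].mean(0),np.percentile(q[:,2],97))
```

```text
[ 0.43318412 -0.45694658  0.21444122] 17.5 [0.60552238 0.31822249 0.06824902] 0.06488939790099833
189 [ 0.51751884 -0.28967348  0.07878952] 0.08075317557258938
101 [ 0.52168707 -0.17238514  0.09269759] 0.09432628304378032
```

View pics/l1.png

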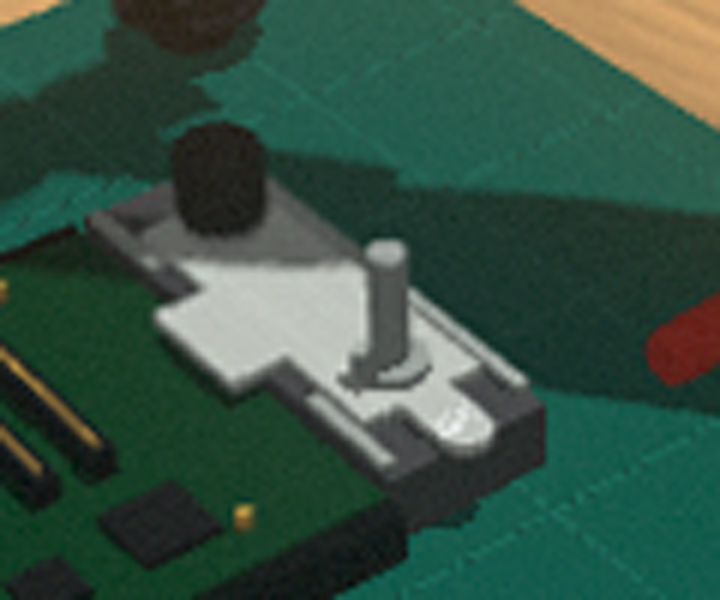

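View pics/l1t.png

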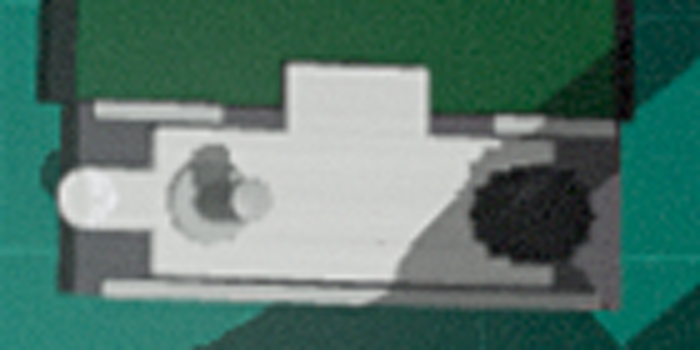

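View pics/l0.png

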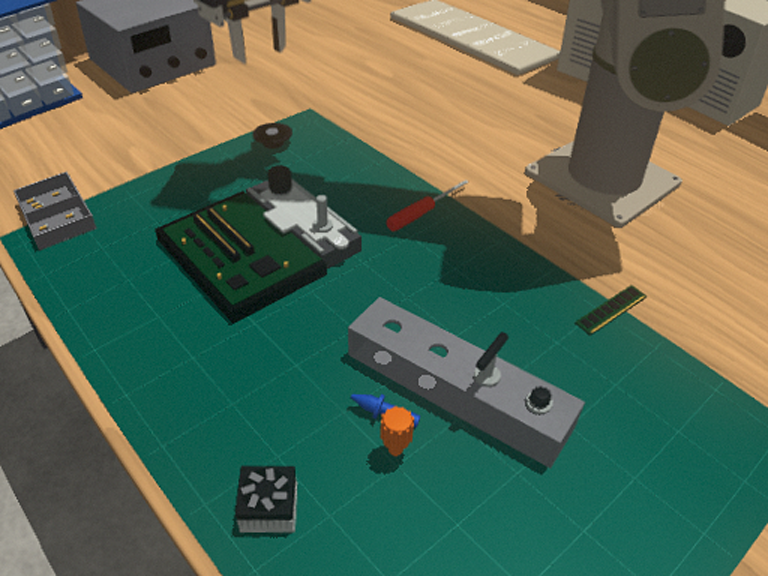

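Pin (crop (390,370)) and knob bolt (220,180) both stand upright. Their tops measure 0.093–0.094 and 0.080 m against 0.093 and 0.080 expected, so both are home, and the gripper is clear. I let the arm settle, then hand in.

Emit:
{"api": "play_rows", "payload": {"series": [[[-0.4,0,0,0,0],[-0.4,0,0,0,0],[-0.4,0,0,0,0],[-0.4,0,0,0,0]]]}}

```text
t: 17.9
tool_pos: [0.4373, -0.4514, 0.2147]
orientation: [2.239, 2.203, 0.0]
force: [0.4, -0.7, 0.9]
opening: 0.0655
```

```bash
python3 -c "
from plant import robot
print(robot.close_job())"
```

```text
the job is handed in; nothing more can be done
None
```

The job is done and handed in at about 18 s. The steel drift pin is fully home in the hole by the tongue and has drawn the strap into line. The large-knob bolt was then seated fully home in the other hole.

- **Seating:** both met firm contact at their expected home heights, 14 N for the pin and 11 N for the bolt. The last pictures show both upright and flat on the strap. Their tops are at about 94 mm and 80 mm, against 93 and 80 expected. The gripper was clear and touching nothing.
- **Strap:** it moved about 7 mm and was within about 1 mm of line before the bolt went in. I did not measure the slide again afterwards.
- **Disagreements:** the two cameras differ by about 2.5 mm in x and y, so I used their average and positions relative to the holes. The blue look-alike toppled onto the mat before my first grasp. It had been standing on its point and the arm should have been well clear of it, so I think it fell by itself. It stayed on the work surface and I left it there.

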